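# Roll two vials onto the reading line

## Task

Two capped vials lie on the flat reading plate. With the fingertips, gently roll first the thick vial and then the thin one across the plate until each rests on the plate's dark line, lying along it with the line under its middle. Do not grip or lift the vials, keep them on the plate, and leave everything else where it is.

Things in the scene. Friction and masses are not known exactly. Their poses are not given: they have to be found in the camera images.
- line_mid (a point): middle of the dark line (12 x 236 mm) on the reading plate, at the height of the plate's upper face. y along the line, x across it (the vials roll along x), z up. The fixed flat non-slip plate, 220 mm (x) by 260 mm (y), is centred here, its face 6 mm above the bench; 8 mm wide grey rims on its near and far edges stand 4 mm above the face
- thick_vial: thick amber glass vial, black screw cap: a straight cylinder 36 mm thick, 75 mm long, about 80 g, lying about parallel to the line, 35 to 55 mm to one side of it, the thin vial on the other side in the other half. Origin at its centre, 18 mm above the plate; y is its long axis, x and z turn as it rolls. Pushed slowly, it stops within a few mm of where the push ends; pushed fast it rolls on
- thin_vial: thin vial, the same but 26 mm thick, 75 mm long, about 50 g; origin at its centre, 13 mm above the plate, y along its axis. Smooth glass: both vials roll when a fingertip pushes them level with the axis or a little above it; a tip that presses down near the very top while pushing from behind wedges them against the plate and they jam or slide
- counter: bystander: hand tally counter, 35x45x57 mm, standing on the bench just left of the plate; origin at its underside
- marker: bystander: marker pen, 135 mm long and 16 mm thick, lying on the bench just right of the plate; origin at its underside, half-way along
- tape: bystander: roll of tape, 103 mm across, 25 mm high, lying flat on the bench to the left; origin at its underside
- flask: bystander: small culture flask, 50x102x32 mm, lying on the bench to the left; origin at its underside
Not all that is in view belongs to the job. Leave any blue, green or turquoise look-alike of the thin_vial alone.

How it is judged:
By the outcome, as a careful person would: the job done as asked, in the order asked, and still so for the second after the job is handed in, with the robot touching nothing.
It also fails if it takes over 48 s, if anything falls off the work surface, if the arm or the gripper's body presses on something with over 40 N, if the wrist force passes 120 N, or if a joint passes its speed limit or range.

## Robot

A 6-joint arm with a two-finger parallel gripper is mounted at the origin on a cart in front of the work surface, level with it; the furniture and walls round the work are solid. World frame = base frame: x ahead of the robot, y to its left, z up, the work surface at z = 0. Lengths are in m, angles in rad, forces in N, time in s.
With the tool pointing down it reaches from about 0.35 to 0.725 m from the base axis. Payload 6 kg.
Tool frame: the origin (TCP) lies between the finger pads; the fingertips stand 22 mm ahead of it and the grasp point (between the pads) lies 3 mm ahead of it; z points along the fingers, y is the direction in which the jaws open and shut (so a half turn about z gives the same grasp; the last joint's range is limited). The gripper opens to 85 mm and grips with 20 to 120 N. Pads are 22 mm wide; open, the fingers measure 114 mm over their backs; the gripper's body (76 mm by 85 mm) begins 54 mm behind the grasp point. The pads swing forward as they close: fully open they stand 13 mm farther back than shut.
Start: joints at [1.553, 0.04, 0.085, 0, -1.615, -0.334], TCP at [0.207, 0.563, 0.253] pointing down, gripper open.
Joint ranges: [-2.56, 2.56], [-1.29, 2.01], [-1.08, 1.49], [-3.29, 1.98], [-2.81, -0.18], [-2.99, 2.99]. Speed limits (rad/s): [2.57, 2.57, 3.01, 3.14, 3.14, 3.14].

## Interface

Orientations are given as a unit quaternion [x, y, z, w].
In Python, from plant import bot, get_image, camera_info gives the robot as it stands.
- The arm moves only by the shell command python3 -m handwheel 'ROWS'. ROWS is JSON, a list of rows, each a list of 3 entries, a list of its own where there are three numbers: the shift along the tool's x, y, z in m, then the turn, a rotation vector about the tool's x, y, z in degrees, then the opening, from 0 (shut) to 1 (fully open). In form: [[[x, y, z], [wx, wy, wz], jaw], ...]. A call has 1 to 8 rows; each row shifts and turns the commanded pose from where the row before left it, along the tool's axes as they then stand; what a row does not reach is not made up. A row lasts 1/12 s, in which the tool goes at most 41.7 mm and 7.16 degrees, less where a joint would pass 70% of its speed; a pose out of reach is approached as far as the arm can. A call with a gripper value outside its range is refused whole. The fingers move at their own pace and stop on an object; the grip force is fixed at half the most. Time passes only in rows, so rows that do not move let the fingers close. It gives the time, the measured TCP pose, the force and the opening at its end, in the units of the state.
- bot.get_state(): the state, without advancing time (a new reading comes with each control period).
- get_image(name): name is "side" or "top"; returns the picture (384x512x3 uint8, blue, green, red); there is no depth.
- camera_info(name): a dict with "fx", "fy", "cx", "cy" (pixels), "rvec" (rotation vector, rad) and "tvec" (3), from world to camera coordinates, as OpenCV has them. Camera axes: x right, y down, z forward; pixel columns grow to the right and rows downward; lengths in m; the calibration is good to about 2 mm. A picture is of the moment at which its call begins. camera_info takes no time and is no camera call.
- bot.hand_in(): hands the job in, once; it reports no verdict.
The state is a dict: "time_s": time; "qpos": joint angles; "joint_vel": joint speeds; "joint_efforts": joint torques, N m; "tool_pos": TCP position; "tcp_rot": TCP orientation; "force": force on the tool from outside, world axes, zero at the start; "wrist_torque": the same for the moment, N m; "gripper_width": opening from 0.0 (shut) to 1.0 (fully open).
Only numpy, scipy, OpenCV 4.12 (cv2) and the standard library are available. Lean on these libraries where they do the work, as an engineer would, in place of code of your own. Each camera call takes 0.05 s, during which the arm holds its last target. There are 200 camera calls.

## Working session

There is one attempt and no reset: what is moved stays moved. The work goes in short steps, Python scripts to look and compute and a shell command to move; the robot and the scene stay as the last step left them, time stands still between calls to the robot, and variables do not carry over. Pictures are saved under pics/ and viewed, about 8 in all and at most 12, crops included, and the job is handed in when it is done.

```bash
mkdir -p pics
cat > h.py <<'E'
import numpy as np,cv2
from plant import bot,get_image,camera_info
from scipy.spatial.transform import Rotation as R
def ray(name,px,z):
    c=camera_info(name);M=cv2.Rodrigues(np.array(c["rvec"],float))[0];t=np.array(c["tvec"],float).ravel()
    px=np.atleast_2d(px).astype(float)
    d=np.c_[(px[:,0]-c["cx"])/c["fx"],(px[:,1]-c["cy"])/c["fy"],np.ones(len(px))]@M
    o=-M.T@t
    return o+d*((z-o[2])/d[:,2])[:,None]
def proj(name,p):
    c=camera_info(name);K=np.array([[c["fx"],0,c["cx"]],[0,c["fy"],c["cy"]],[0,0,1.]])
    return cv2.projectPoints(np.atleast_2d(p).astype(float),np.array(c["rvec"],float),np.array(c["tvec"],float),K,None)[0][:,0]
E
python3 - <<'E'
from h import *
t=get_image("top");s=get_image("side")
cv2.imwrite("pics/top0.png",t);cv2.imwrite("pics/side0.png",s)
st=bot.get_state();print(st)
for n in("top","side"):
    c=camera_info(n);M=cv2.Rodrigues(np.array(c["rvec"],float))[0];print(n,c["fx"],-M.T@np.array(c["tvec"],float).ravel(),M[2])
print(R.from_quat(st["tcp_rot"]).as_matrix())
E
```

```text
{'time_s': 0.1, 'qpos': array([ 1.55267668e+00,  4.07705347e-02,  8.39271278e-02, -4.05836823e-04,
       -1.61544784e+00, -3.33675850e-01]), 'joint_vel': array([ 0.00180032, -0.00032036,  0.00154832,  0.00242391, -0.00032001,
       -0.0006479 ]), 'joint_efforts': array([-5.51106903e-03, -3.69340503e+01,  3.48287916e+01,  6.95181549e+00,
       -4.46230784e-03, -1.90476200e-06]), 'tool_pos': array([0.20660398, 0.56305314, 0.25237756]), 'tcp_rot': array([ 9.84571100e-01, -1.74983281e-01, -8.27606574e-05,  7.70028572e-04]), 'force': array([ 0.48475633,  0.22705934, -0.59655774]), 'wrist_torque': array([ 0.00422152,  0.00554557, -0.05856913]), 'gripper_width': 0.997985252307918}
top 491.2275483145334 [0.40699647 0.14986068 1.25468661] [ 0.09632375 -0.01143169 -0.99528441]
side 363.73650646973834 [ 0.51188718 -0.52430836  0.68132207] [ 0.02858908  0.72770175 -0.68529762]
[[ 9.38761689e-01 -3.44566836e-01 -4.32451756e-04]
 [-3.44567091e-01 -9.38760517e-01 -1.48733229e-03]
 [ 1.06516750e-04  1.54525922e-03 -9.99998800e-01]]
```

View pics/top0.png

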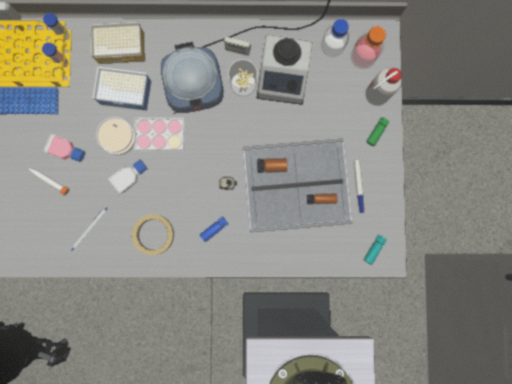

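View pics/side0.png

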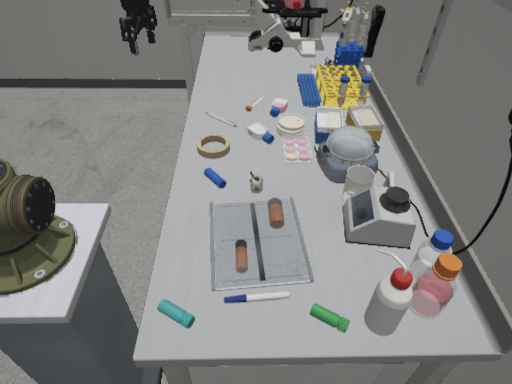

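The top view shows two amber vials on the plate: the thick one at about (272,165) and the thin one at (321,199). The dark line runs between them at about (298,185). The look-alikes are off the plate: blue (214,229), green (378,131) and turquoise (375,249). Only the two amber, black-capped vials fit. I'll confirm this in a crop and measure both views.

```bash
cat >> h.py <<'E'
def vial(img,name,z,near,w=16):
    hsv=cv2.cvtColor(img,cv2.COLOR_BGR2HSV)
    m=((hsv[...,0]<18)&(hsv[...,1]>110)).astype(np.uint8)
    n,l,s,c=cv2.connectedComponentsWithStats(m)
    k=min((i for i in range(1,n) if s[i,4]>40),key=lambda i:np.hypot(*(c[i]-near)))
    return c[k],s[k],(l==k)
E
python3 - <<'E'
from h import *
t=cv2.imread("pics/top0.png");s=cv2.imread("pics/side0.png")
a=cv2.resize(t[135:235,235:365],None,fx=6,fy=6,interpolation=cv2.INTER_CUBIC)[:, :780]
b=cv2.resize(s[190:295,200:316],None,fx=5,fy=5,interpolation=cv2.INTER_CUBIC)
cv2.imwrite("pics/topc.png",a);cv2.imwrite("pics/sidec.png",b)
for n,im,ps in(("top",t,((272,165),(321,199))),("side",s,((276,213),(241,257)))):
  for p,z in zip(ps,(.024,.019)):
    c,st,m=vial(im,n,z,p);ys,xs=np.nonzero(m)
    W=ray(n,np.c_[xs,ys],z)[:,:2];u,sv,v=np.linalg.svd(W-W.mean(0));
    print(n,p,c.round(1),st,W.mean(0).round(4),v[0].round(3),np.ptp((W-W.mean(0))@v.T,axis=0).round(4))
# line: dark pixels in plate
for n,im,box in(("top",t,(250,168,346,200)),("side",s,(244,200,272,282))):
    x0,y0,x1,y1=box;hsv=cv2.cvtColor(im,cv2.COLOR_BGR2HSV)
    m=np.zeros(im.shape[:2],np.uint8);m[y0:y1,x0:x1]=((hsv[y0:y1,x0:x1,2]<95)&(hsv[y0:y1,x0:x1,1]<60))
    k,l,S,c=cv2.connectedComponentsWithStats(m);i=1+S[1:,4].argmax();print(n,S[i])
    ys,xs=np.nonzero(l==i);W=ray(n,np.c_[xs,ys],.006)[:,:2];u,sv,v=np.linalg.svd(W-W.mean(0))
    q=(W-W.mean(0))@v.T;print(n,"line",W.mean(0).round(4),(W.mean(0)+v[0]*(q[:,0].max()+q[:,0].min())/2).round(4),v[0].round(4),np.ptp(q,axis=0))
E
```

```text
top (272, 165) [275.5 164.7] [265 159  22  12 246] [0.5848 0.087 ] [-0.041  0.999] [0.0538 0.029 ]
top (321, 199) [325.4 198.5] [315 195  22   8 170] [ 0.5001 -0.0393] [ 0.017 -1.   ] [0.0535 0.0183]
side (276, 213) [276.9 215.8] [272 211  10  10  67] [0.5846 0.0848] [-0.526 -0.851] [0.0343 0.0237]
side (241, 257) [276.9 215.8] [272 211  10  10  67] [0.5852 0.0894] [-0.526 -0.851] [0.0346 0.0239]
top [252 180  91  10 271]
top line [0.5364 0.0276] [0.5361 0.0309] [ 0.0896 -0.996 ] [0.23156023 0.00862344]
side [253 214   8  40 152]
side line [0.5327 0.0437] [0.5324 0.0469] [ 0.0854 -0.9963] [0.12279931 0.00983338]
```

View pics/topc.png

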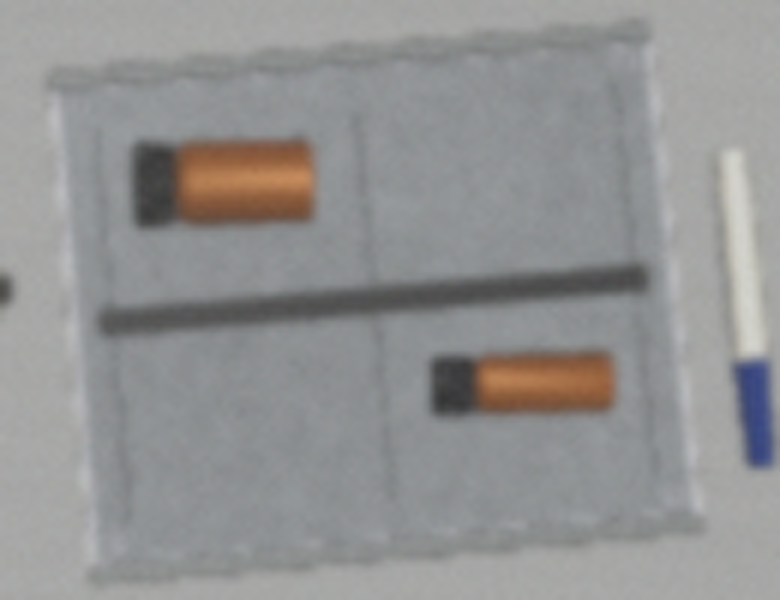

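View pics/sidec.png

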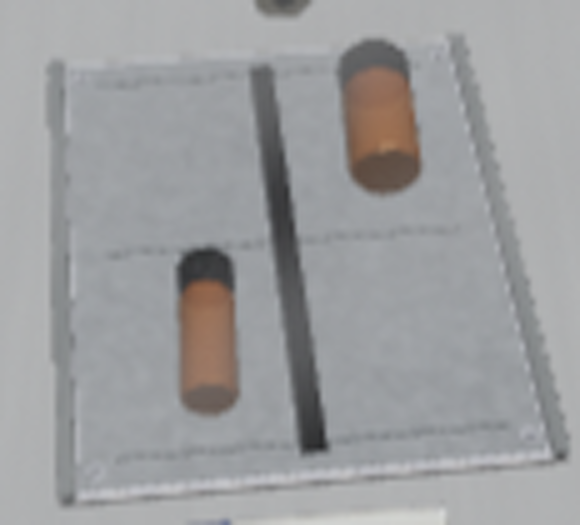

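The crops confirm the two vials: amber with black caps, thick at crop px (223,183) of the top crop and thin at (522,384). The line is tilted about 5.1° and its middle is near (0.536, 0.031). The thick vial's centre is at about (0.5845, 0.0955), 54 mm beyond the line. The thin vial's centre is at about (0.500, -0.0305), 41 mm on the near side. Both offsets agree with the description. I'll push with half-open fingers spread along the vial axis, so the two contacts keep each vial parallel to the line.

```bash
python3 -m handwheel '[[[0,0,0],[0,0,-6.4],0.45],[[0,0,0],[0,0,-6.4],0.45],[[0,0,0],[0,0,-6.4],0.45],[[0,0,0],[0,0,-6.4],0.45],[[0.0237,0.0312,0],[0,0,0],0.45],[[0.0237,0.0312,0],[0,0,0],0.45],[[0.0237,0.0312,0],[0,0,0],0.45],[[0.0237,0.0312,0],[0,0,0],0.45]]'; python3 -m handwheel '[[[0.0237,0.0312,0],[0,0,0],0.45],[[0.0237,0.0312,0],[0,0,0],0.45],[[0.0237,0.0312,0],[0,0,0],0.45],[[0.0237,0.0312,0],[0,0,0],0.45],[[0.0237,0.0312,0],[0,0,0],0.45],[[0.0237,0.0312,0],[0,0,0],0.45],[[0.0237,0.0312,0],[0,0,0],0.45],[[0.0237,0.0312,0],[0,0,0],0.45]]'; python3 -m handwheel '[[[0.0237,0.0312,0],[0,0,0],0.45],[[0.0237,0.0312,0],[0,0,0],0.45],[[0.0237,0.0312,0],[0,0,0],0.45],[[0.0237,0.0312,0],[0,0,0],0.45],[[0,0,0],[0,0,0],0.45],[[0,0,0],[0,0,0],0.45]]'
cat > goto.py <<'E'
import sys
from h import *
# plate frame: origin line mid, angle a ; prints plate coords of the TCP and tool-frame shift to given plate target
a=np.radians(5.1);X=np.array([np.cos(a),np.sin(a)]);Y=np.array([-np.sin(a),np.cos(a)]);O=np.array([.536,.031])
if __name__=="__main__":
    s=bot.get_state();M=R.from_quat(s["tcp_rot"]).as_matrix();p=s["tool_pos"];d=p[:2]-O
    print("t",round(s["time_s"],2),"plate x,y,z",d@X,d@Y,p[2],"yaw",np.degrees(np.arctan2(M[1,0],M[0,0])),"tilt z",M[:,2].round(3),"F",s["force"].round(2),"jaw",s["gripper_width"])
    if len(sys.argv)>1:
        g=[float(v) for v in sys.argv[1:4]];w=np.r_[O+g[0]*X+g[1]*Y,g[2]]-p;print("tool shift",(M.T@w).round(4))
E
python3 goto.py 0.100 0.068 0.042
```

```text
time_s: 0.77
tool_pos: [0.3135, 0.4466, 0.2528]
tcp_rot: [0.999, 0.048, -0.0, 0.0]
force: [1.3, 0.3, -0.2]
gripper_width: 0.45
time_s: 1.43
tool_pos: [0.5262, 0.2158, 0.253]
tcp_rot: [0.999, 0.048, -0.0, 0.0]
force: [0.3, 0.1, 0.4]
gripper_width: 0.451
time_s: 1.93
tool_pos: [0.6323, 0.1004, 0.2515]
tcp_rot: [0.999, 0.046, -0.001, 0.0]
force: [-0.1, 0.6, -0.5]
gripper_width: 0.448
t 1.93 plate x,y,z 0.10204082145079132 0.060549421605257364 0.2514630891930998 yaw 5.240240983515676 tilt z [-0.003 -0.001 -1.   ] F [-0.14  0.64 -0.49] jaw 0.44798222234327484
tool shift [-0.0014 -0.0076  0.2095]
```

```bash
python3 -m handwheel '[[[0,0,0.035],[0,0,0],0.45],[[0,0,0.035],[0,0,0],0.45],[[0,0,0.035],[0,0,0],0.45],[[0,0,0.035],[0,0,0],0.45],[[0,0,0.03],[0,0,0],0.45],[[0,0,0.02],[0,0,0],0.45],[[0,0,0.015],[0,0,0],0.45],[[0,0,0],[0,0,0],0.45]]'; python3 goto.py 0.088 0.060 0.037
python3 - <<'E'
from h import *
a=get_image("side");b=get_image("top")
cv2.imwrite("pics/s1.png",np.hstack([cv2.resize(a[170:290,190:320],None,fx=3,fy=3,interpolation=2),cv2.resize(b[130:250,230:360],None,fx=3,fy=3,interpolation=2)]))
E
```

```text
time_s: 2.6
tool_pos: [0.6287, 0.1027, 0.0439]
tcp_rot: [0.999, 0.048, -0.003, 0.001]
force: [-0.5, 0.8, 0.5]
gripper_width: 0.445
t 2.6 plate x,y,z 0.09865983683559752 0.06318575714705431 0.043856575425265346 yaw 5.50024496711804 tilt z [-0.007 -0.002 -1.   ] F [-0.46  0.77  0.49] jaw 0.4453390543252616
tool shift [-0.0106  0.0031  0.0069]
```

View pics/s1.png

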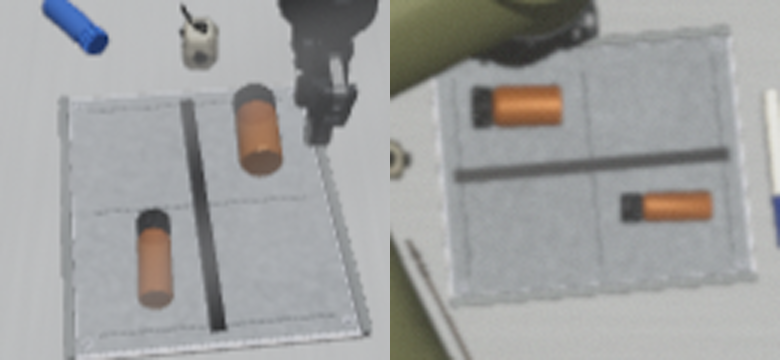

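The fingers stand clear behind the thick vial, tips just inside the far rim at about (318,135) in the left half of the picture. Nothing else has moved. Next I'll lower a little and push slowly.

```bash
python3 -m handwheel '[[[0,0.001,0.006],[0,0,0.3],0.45],[[-0.004,0.001,0],[0,0,0],0.45],[[-0.004,0,0],[0,0,0],0.45],[[-0.002,0,0],[0,0,0],0.45],[[-0.002,0,0],[0,0,0],0.45],[[-0.002,0,0],[0,0,0],0.45],[[-0.002,0,0],[0,0,0],0.45],[[-0.002,0,0],[0,0,0],0.45]]';python3 goto.py; python3 -m handwheel '[[[-0.0025,0,0],[0,0,0],0.45],[[-0.0025,0,0],[0,0,0],0.45],[[-0.0025,0,0],[0,0,0],0.45],[[-0.0025,0,0],[0,0,0],0.45],[[-0.0025,0,0],[0,0,0],0.45],[[-0.0025,0,0],[0,0,0],0.45],[[-0.0025,0,0],[0,0,0],0.45],[[0,0,0],[0,0,0],0.45]]';python3 goto.py
cat > meas.py <<'E'
import sys
from h import *; from goto import X,Y,O
im=get_image("top");hsv=cv2.cvtColor(im,cv2.COLOR_BGR2HSV)
m=((hsv[...,0]<18)&(hsv[...,1]>110)).astype(np.uint8)
m[:145]=0;m[225:]=0;m[:,:245]=0;m[:,350:]=0
n,l,s,c=cv2.connectedComponentsWithStats(m)
for i in range(1,n):
    if s[i,4]<60: continue
    z=.024 if c[i][0]<300 else .019
    ys,xs=np.nonzero(l==i);W=ray("top",np.c_[xs,ys],z)[:,:2]-O;W=np.c_[W@X,W@Y]
    v=np.linalg.svd(W-W.mean(0))[2][0];v*=np.sign(v[1]);C=W.mean(0)+.0082*v
    print("thick" if z>.02 else "thin",s[i,4],"centre plate",C.round(4),"angle off line",np.degrees(np.arctan2(-v[0],v[1])).round(1))
if len(sys.argv)>1: 
    a=get_image("side");cv2.imwrite(sys.argv[1],np.hstack([cv2.resize(a[170:290,190:320],None,fx=3,fy=3,interpolation=2),cv2.resize(im[130:250,230:360],None,fx=3,fy=3,interpolation=2)]))
E
python3 meas.py pics/s2.png
```

```text
time_s: 3.37
tool_pos: [0.6137, 0.0986, 0.0425]
tcp_rot: [0.999, 0.045, 0.0, 0.0]
force: [0.7, -0.3, -0.2]
gripper_width: 0.448
t 3.37 plate x,y,z 0.08339322983572514 0.060453429623627014 0.04248291284261933 yaw 5.143834861880355 tilt z [ 0. -0. -1.] F [ 0.66 -0.29 -0.16] jaw 0.4484879623496048
time_s: 4.03
tool_pos: [0.596, 0.0971, 0.0424]
tcp_rot: [0.999, 0.045, -0.0, 0.0]
force: [0.6, 0.6, 0.5]
gripper_width: 0.448
t 4.03 plate x,y,z 0.06566207546412621 0.06045860116460557 0.04236201670708565 yaw 5.147728219440541 tilt z [-0. -0. -1.] F [0.6  0.56 0.45] jaw 0.44829328479895
thick 260 centre plate [0.0349 0.0616] angle off line -4.0
thin 173 centre plate [-0.0414 -0.0582] angle off line -4.0
```

View pics/s2.png

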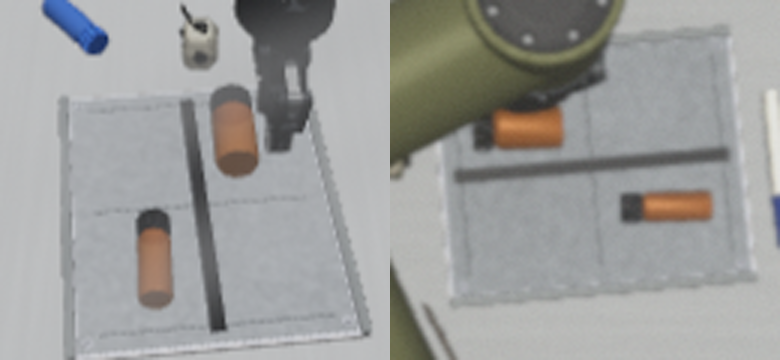

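The thick vial is rolling ahead of the fingers (left half at (235,130)), and the arm hides part of it in the top view. I'll carry on slowly, slightly lower.

```bash
python3 -m handwheel '[[[0.003,0,0],[0,0,0],0.45],[[0,0,0.004],[0,0,0],0.45],[[-0.003,0,0],[0,0,0],0.45],[[-0.002,0,0],[0,0,0],0.45],[[-0.0025,0,0],[0,0,0],0.45],[[-0.0025,0,0],[0,0,0],0.45],[[-0.0025,0,0],[0,0,0],0.45],[[-0.0025,0,0],[0,0,0],0.45]]'; python3 -m handwheel '[[[-0.0025,0,0],[0,0,0],0.45],[[-0.0025,0,0],[0,0,0],0.45],[[-0.002,0,0],[0,0,0],0.45],[[-0.002,0,0],[0,0,0],0.45],[[-0.0015,0,0],[0,0,0],0.45],[[-0.001,0,0],[0,0,0],0.45],[[0,0,0],[0,0,0],0.45],[[0,0,0],[0,0,0],0.45]]';python3 goto.py; python3 meas.py pics/s3.png
```

```text
time_s: 4.8
tool_pos: [0.5842, 0.096, 0.0384]
tcp_rot: [0.999, 0.045, 0.0, 0.0]
force: [-0.2, 0.2, 0.4]
gripper_width: 0.452
time_s: 5.47
tool_pos: [0.573, 0.095, 0.0383]
tcp_rot: [0.999, 0.045, 0.0, 0.0]
force: [0.4, -0.3, -0.4]
gripper_width: 0.451
t 5.47 plate x,y,z 0.04252906128933057 0.06041532281702122 0.03832655533545952 yaw 5.144373284519651 tilt z [ 0. -0. -1.] F [ 0.35 -0.28 -0.44] jaw 0.4508893378330876
thick 218 centre plate [0.0094 0.0617] angle off line 0.6
thin 172 centre plate [-0.0413 -0.058 ] angle off line -4.5
```

View pics/s3.png

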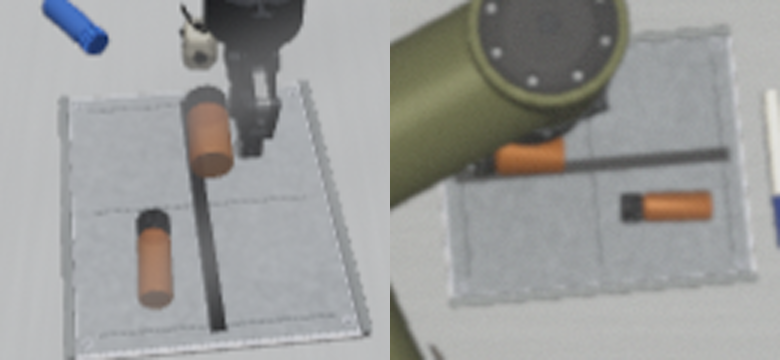

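The thick vial is now straight and about 12–13 mm short of the line, with its far side partly hidden by the hand. I'll push about 11 mm more, back away and check.

```bash
python3 -m handwheel '[[[-0.0015,0,0],[0,0,0],0.45],[[-0.0015,0,0],[0,0,0],0.45],[[-0.0015,0,0],[0,0,0],0.45],[[-0.0015,0,0],[0,0,0],0.45],[[-0.0015,0,0],[0,0,0],0.45],[[-0.0015,0,0],[0,0,0],0.45],[[-0.001,0,0],[0,0,0],0.45],[[-0.001,0,0],[0,0,0],0.45]]'; python3 goto.py; python3 -m handwheel '[[[0,0,0],[0,0,0],0.45],[[0.01,0,0],[0,0,0],0.45],[[0.03,0,0],[0,0,0],0.45],[[0.03,0,-0.01],[0,0,0],0.45],[[0.01,0,-0.03],[0,0,0],0.45],[[0,0,-0.04],[0,0,0],0.45],[[0.02,0,-0.03],[0,0,0],0.45],[[0,0,0],[0,0,0],0.45]]';python3 goto.py; python3 meas.py pics/s4.png
```

```text
time_s: 6.23
tool_pos: [0.5619, 0.094, 0.0384]
tcp_rot: [0.999, 0.045, 0.0, 0.0]
force: [-0.0, -0.2, 0.3]
gripper_width: 0.446
t 6.23 plate x,y,z 0.03142287676224612 0.060433445524760224 0.038363303133807 yaw 5.1479724010000405 tilt z [ 0. -0. -1.] F [-0.02 -0.2   0.28] jaw 0.4463798184141372
time_s: 6.9
tool_pos: [0.6664, 0.1032, 0.157]
tcp_rot: [0.999, 0.045, 0.006, -0.0]
force: [-0.6, -0.2, 1.1]
gripper_width: 0.452
t 6.9 plate x,y,z 0.1363017434703189 0.06027923405907091 0.15704368399621452 yaw 5.145652296748913 tilt z [ 0.012  0.002 -1.   ] F [-0.56 -0.18  1.11] jaw 0.45173548257753654
thick 248 centre plate [0.0025 0.0623] angle off line -2.0
thin 170 centre plate [-0.0413 -0.0584] angle off line -4.0
```

View pics/s4.png

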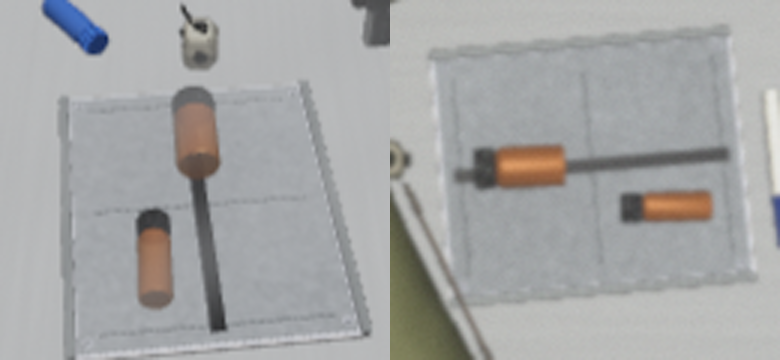

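The thick vial lies on the line, slightly to the far side. I'll take a finer subpixel reading from both cameras before mending.

```bash
cat > fine.py <<'E'
from h import *; from goto import X,Y,O
def edges(name,boxes,k=8):
    im=np.mean([get_image(name).astype(float) for _ in range(3)],0).astype(np.uint8)
    big=cv2.resize(im,None,fx=k,fy=k,interpolation=cv2.INTER_CUBIC)
    g=big[...,2].astype(int)-big[...,0]   # red minus blue
    for lab,(x0,y0,x1,y1),z in boxes:
        sub=g[y0*k:y1*k,x0*k:x1*k];th=np.percentile(sub,95)/2
        m=(sub>th).astype(np.uint8);n,l,s,c=cv2.connectedComponentsWithStats(m);i=1+s[1:,4].argmax()
        ys,xs=np.nonzero(l==i);px=np.c_[(xs+.5)/k-.5+x0,(ys+.5)/k-.5+y0]
        W=ray(name,px,z)[:,:2]-O;W=np.c_[W@X,W@Y]
        b=np.round(W[:,1]/.002).astype(int);yy=[];xc=[];w=[]
        for q in np.unique(b):
            u=W[b==q,0];yy.append(q*.002);xc.append((u.max()+u.min())/2);w.append(np.ptp(u))
        yy,xc,w=map(np.array,(yy,xc,w));ok=(yy>yy.min()+.007)&(yy<yy.max()-.006)
        f=np.polyfit(yy[ok],xc[ok],1);yc=(yy.min()+yy.max())/2+.0085
        print(name,lab,"x at centre %.4f y %.4f angle %.1f width %.4f len %.4f"%(np.polyval(f,yc),yc,-np.degrees(np.arctan(f[0])),np.median(w[ok]),np.ptp(yy)))
    # line
    gray=big.mean(2)
    for ya in np.r_[np.arange(-.1,.115,.02)]:
        xs=np.arange(-.02,.0201,.0005);P=O+xs[:,None]*X+ya*Y
        px=proj(name,np.c_[P,np.full(len(P),.006)]);v=cv2.remap(gray.astype(np.float32),(((px[:,:1]+.5)*k-.5)).astype(np.float32),(((px[:,1:]+.5)*k-.5)).astype(np.float32),1).ravel()
        d=np.clip(np.median(v)-15-v,0,None);print(round(ya,2),round(1e3*(d*xs).sum()/max(d.sum(),1e-6),1),end=" | ")
    print()
if __name__=="__main__":
    edges("top",[("thick",(255,140,300,200),.024),("thin",(300,175,350,215),.019)])
    edges("side",[("thick",(240,190,285,235),.024),("thin",(225,225,252,275),.019)])
E
python3 fine.py
```

```text
top thick x at centre 0.0027 y 0.0615 angle -2.8 width 0.0313 len 0.0580
top thin x at centre -0.0411 y -0.0585 angle -3.4 width 0.0220 len 0.0580
-0.1 0.4 | -0.08 0.2 | -0.06 0.5 | -0.04 0.4 | -0.02 0.2 | 0.0 0.3 | 0.02 0.3 | 0.04 -9.7 | 0.06 -9.6 | 0.08 0.0 | 0.1 -1.0 | 
side thick x at centre 0.0004 y 0.0625 angle -3.0 width 0.0326 len 0.0840
side thin x at centre -0.0434 y -0.0515 angle -3.3 width 0.0227 len 0.0600
-0.1 -2.2 | -0.08 -2.3 | -0.06 -2.3 | -0.04 -2.5 | -0.02 -2.5 | 0.0 -2.5 | 0.02 -2.3 | 0.04 0.0 | 0.06 0.0 | 0.08 0.0 | 0.1 0.0 |
```

Both cameras agree once referred to their own image of the line: the thick vial is 2.4–2.8 mm past it on the far side and skewed by -2.8°, cap end away from the robot. I'll yaw the hand 3° and nudge the cap end.

```bash
python3 -m handwheel '[[[-0.03,0,0],[0,0,-3],0.45],[[-0.016,0,0.02],[0,0,0],0.45],[[0,0,0.035],[0,0,0],0.45],[[0,0,0.035],[0,0,0],0.45],[[0,0,0.02],[0,0,0],0.45],[[0,0,0.009],[0,0,0],0.45],[[0,0,0],[0,0,0],0.45],[[0,0,0],[0,0,0],0.45]]';python3 goto.py 0.036 0.0605 0.038
```

```text
time_s: 7.97
tool_pos: [0.616, 0.098, 0.0296]
tcp_rot: [0.997, 0.071, 0.0, 0.0]
force: [0.3, -0.1, -0.4]
gripper_width: 0.449
t 7.97 plate x,y,z 0.08561594802761428 0.05965508739351247 0.02963487769580802 yaw 8.169325473259734 tilt z [ 0.    -0.001 -1.   ] F [ 0.35 -0.1  -0.44] jaw 0.4490680259396881
tool shift [-0.0495 -0.0035 -0.0084]
```

```bash
python3 -m handwheel '[[[-0.012,-0.001,-0.008],[0,0,0],0.45],[[-0.012,-0.001,0],[0,0,0],0.45],[[-0.012,-0.001,0],[0,0,0],0.45],[[-0.012,0,0],[0,0,0],0.45],[[0,0,0],[0,0,0],0.45]]';python3 goto.py 0.0295 0.0605 0.038
```

```text
time_s: 8.38
tool_pos: [0.5671, 0.0941, 0.0381]
tcp_rot: [0.997, 0.071, 0.0, -0.0]
force: [0.9, -0.0, 0.3]
gripper_width: 0.454
t 8.38 plate x,y,z 0.03657152256383329 0.060119926685026276 0.03806151379751883 yaw 8.158772667620452 tilt z [ 0.001  0.001 -1.   ] F [ 0.91 -0.01  0.31] jaw 0.4535106631553706
tool shift [-0.007  -0.0008  0.0001]
```

```bash
python3 -m handwheel '[[[-0.001,0,0],[0,0,0],0.45],[[-0.001,0,0],[0,0,0],0.45],[[-0.001,0,0],[0,0,0],0.45],[[-0.001,0,0],[0,0,0],0.45],[[-0.001,0,0],[0,0,0],0.45],[[-0.001,0,0],[0,0,0],0.45],[[-0.001,0,0],[0,0,0],0.45],[[0,0,0],[0,0,0],0.45]]';python3 goto.py;python3 -m handwheel '[[[0.01,0,0],[0,0,0],0.45],[[0.03,0,0],[0,0,0],0.45],[[0.03,0,-0.01],[0,0,0],0.45],[[0.01,0,-0.03],[0,0,0],0.45],[[0,0,-0.04],[0,0,0],0.45],[[0.02,0,-0.03],[0,0,0],0.45],[[0,0,0],[0,0,0],0.45]]';python3 fine.py
```

```text
time_s: 9.05
tool_pos: [0.5609, 0.0931, 0.0372]
tcp_rot: [0.997, 0.071, -0.0, 0.0]
force: [-0.1, -0.1, -0.3]
gripper_width: 0.448
t 9.05 plate x,y,z 0.030356464702326218 0.05965936259409024 0.03722649538800334 yaw 8.142836110090984 tilt z [-0. -0. -1.] F [-0.13 -0.08 -0.33] jaw 0.44779716787226853
time_s: 9.63
tool_pos: [0.6648, 0.1077, 0.1561]
tcp_rot: [0.997, 0.071, 0.006, -0.0]
force: [0.5, -0.4, 1.5]
gripper_width: 0.453
top thick x at centre 0.0001 y 0.0615 angle -2.7 width 0.0313 len 0.0580
top thin x at centre -0.0411 y -0.0585 angle -3.5 width 0.0220 len 0.0580
-0.1 0.4 | -0.08 0.2 | -0.06 0.5 | -0.04 0.4 | -0.02 0.2 | 0.0 0.2 | 0.02 0.3 | 0.04 -13.4 | 0.06 -12.0 | 0.08 0.0 | 0.1 -1.2 | 
side thick x at centre -0.0023 y 0.0625 angle -2.6 width 0.0327 len 0.0840
side thin x at centre -0.0434 y -0.0515 angle -3.3 width 0.0227 len 0.0600
-0.1 -2.2 | -0.08 -2.3 | -0.06 -2.3 | -0.04 -2.4 | -0.02 -2.5 | 0.0 -2.5 | 0.02 -2.3 | 0.04 0.0 | 0.06 14.7 | 0.08 0.0 | 0.1 0.0 |
```

The thick vial's axis is now within 0.3 mm of the line in both views, with about 2.7° of skew left. It rolls but won't yaw, and its ends are only about 1.8 mm off. That is well within the 12 mm line, so I'll leave it. Now the thin vial, from the near side.

```bash
python3 -m handwheel '[[[0,0,0],[0,0,3],0.45],[[-0.035,0.020,0],[0,0,0],0.45],[[-0.035,0.020,0],[0,0,0],0.45],[[-0.035,0.020,0],[0,0,0],0.45],[[-0.035,0.020,0],[0,0,0],0.45],[[-0.035,0.020,0],[0,0,0],0.45],[[-0.035,0.019,0],[0,0,0],0.45],[[0,0,0],[0,0,0],0.45]]';python3 -m handwheel '[[[0,0,0],[0,0,0],0.45],[[0,0,0],[0,0,0],0.45]]';python3 goto.py -0.078 -0.0585 0.032
```

```text
time_s: 10.6
tool_pos: [0.4571, -0.0327, 0.1472]
tcp_rot: [0.999, 0.044, 0.0, -0.0]
force: [2.3, 0.2, 0.4]
gripper_width: 0.45
time_s: 10.77
tool_pos: [0.4614, -0.03, 0.1473]
tcp_rot: [0.999, 0.045, 0.0, -0.0]
force: [0.5, -0.2, 0.9]
gripper_width: 0.449
t 10.77 plate x,y,z -0.07968182506221681 -0.054147019332531146 0.14725013060054723 yaw 5.140384992300886 tilt z [ 0.  0. -1.] F [ 0.47 -0.21  0.87] jaw 0.44896144991081177
tool shift [0.0016 0.0044 0.1153]
```

```bash
python3 -m handwheel '[[[0.001,0.004,0.03],[0,0,0],0.45],[[0,0,0.03],[0,0,0],0.45],[[0,0,0.025],[0,0,0],0.45],[[0,0,0.015],[0,0,0],0.45],[[0,0,0.01],[0,0,0],0.45],[[0,0,0.004],[0,0,0],0.45],[[0,0,0],[0,0,0],0.45],[[0,0,0],[0,0,0],0.45]]';python3 goto.py -0.07 -0.0585 0.031;python3 meas.py pics/s5.png
```

```text
time_s: 11.43
tool_pos: [0.4637, -0.0337, 0.0341]
tcp_rot: [0.999, 0.045, 0.0, 0.0]
force: [-0.7, -0.1, 0.5]
gripper_width: 0.446
t 11.43 plate x,y,z -0.0777950786116553 -0.05799032325431614 0.034121762808726176 yaw 5.1701796504580075 tilt z [ 0.001 -0.    -1.   ] F [-0.7  -0.08  0.5 ] jaw 0.44552293228019435
tool shift [0.0078 0.0005 0.0031]
thick 256 centre plate [-0.0006  0.0621] angle off line 0.0
```

View pics/s5.png

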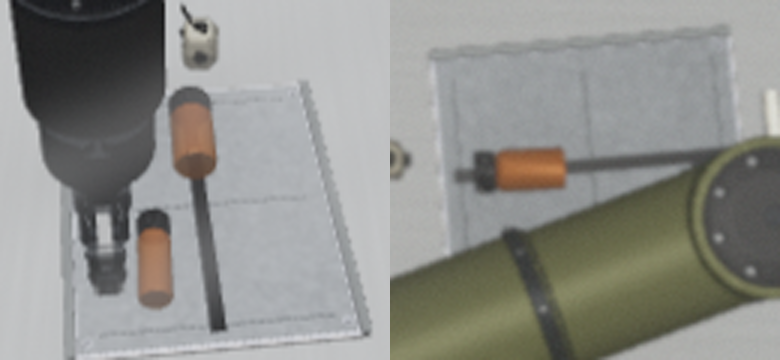

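The thick vial is in place. The hand stands behind the thin vial (left half: vial at (155,258), tips at (105,280)). The top view is blocked by the arm, so I'll use the side camera while pushing.

```bash
python3 -m handwheel '[[[0.003,0,0.002],[0,0,0],0.45],[[0.003,0,0],[0,0,0],0.45],[[0.002,0,0],[0,0,0],0.45],[[0.002,0,0],[0,0,0],0.45],[[0.002,0,0],[0,0,0],0.45],[[0.002,0,0],[0,0,0],0.45],[[0.002,0,0],[0,0,0],0.45],[[0.002,0,0],[0,0,0],0.45]]';python3 -m handwheel '[[[0.002,0,0],[0,0,0],0.45],[[0.002,0,0],[0,0,0],0.45],[[0.002,0,0],[0,0,0],0.45],[[0.002,0,0],[0,0,0],0.45],[[0.002,0,0],[0,0,0],0.45],[[0.002,0,0],[0,0,0],0.45],[[0.001,0,0],[0,0,0],0.45],[[0,0,0],[0,0,0],0.45]]';python3 goto.py; python3 -c '
from fine import *
edges("side",[("thin",(225,225,266,275),.019)])'
```

```text
time_s: 12.2
tool_pos: [0.481, -0.0323, 0.0313]
tcp_rot: [0.999, 0.045, -0.0, 0.0]
force: [0.0, 0.5, -0.1]
gripper_width: 0.451
time_s: 12.87
tool_pos: [0.4939, -0.0311, 0.0313]
tcp_rot: [0.999, 0.045, -0.0, 0.0]
force: [-0.5, -0.7, -0.1]
gripper_width: 0.452
t 12.87 plate x,y,z -0.047408921183804575 -0.058143812485487834 0.03129323818593176 yaw 5.142918438051594 tilt z [-0. -0. -1.] F [-0.47 -0.75 -0.05] jaw 0.45210689340444266
side thin x at centre -0.0206 y -0.0535 angle -5.5 width 0.0202 len 0.0640
-0.1 -2.2 | -0.08 -2.4 | -0.06 -2.7 | -0.04 -3.3 | -0.02 0.0 | 0.0 -2.5 | 0.02 -2.4 | 0.04 0.0 | 0.06 0.0 | 0.08 0.0 | 0.1 0.0 |
```

```bash
python3 -m handwheel '[[[0.002,0,0],[0,0,0],0.45],[[0.002,0,0],[0,0,0],0.45],[[0.002,0,0],[0,0,0],0.45],[[0.002,0,0],[0,0,0],0.45],[[0.002,0,0],[0,0,0],0.45],[[0.002,0,0],[0,0,0],0.45],[[0.0015,0,0],[0,0,0],0.45],[[0.0015,0,0],[0,0,0],0.45]]';python3 goto.py;python3 -m handwheel '[[[0,0,0],[0,0,0],0.45],[[-0.006,0,0],[0,0,0],0.45],[[-0.01,0,0],[0,0,0],0.45],[[0,0,0],[0,0,0],0.45]]'; python3 -c '
from fine import *
edges("side",[("thin",(225,225,275,275),.019)])'
```

```text
time_s: 13.68
tool_pos: [0.5089, -0.0298, 0.0313]
tcp_rot: [0.999, 0.045, -0.0, 0.0]
force: [0.0, -0.1, 0.5]
gripper_width: 0.446
t 13.68 plate x,y,z -0.03240738957069342 -0.058133276656824065 0.031268012052201144 yaw 5.142538858627249 tilt z [-0. -0. -1.] F [ 0.01 -0.14  0.5 ] jaw 0.4459861742493767
time_s: 14.02
tool_pos: [0.4914, -0.0314, 0.0311]
tcp_rot: [0.999, 0.045, -0.0, -0.0]
force: [0.9, -0.4, -0.3]
gripper_width: 0.449
side thin x at centre -0.0073 y -0.0555 angle -2.5 width 0.0233 len 0.0640
-0.1 -2.2 | -0.08 0.0 | -0.06 0.0 | -0.04 0.0 | -0.02 0.0 | 0.0 -2.6 | 0.02 -2.2 | 0.04 0.0 | 0.06 0.0 | 0.08 0.0 | 0.1 0.0 |
```

```bash
python3 -m handwheel '[[[0.008,0,0],[0,0,0],0.45],[[0.005,0,0],[0,0,0],0.45],[[0,0,0],[0,0,0],0.45],[[0,0,0],[0,0,0],0.45]]';python3 goto.py -0.0275 -0.0582 0.031
```

```text
time_s: 14.5
tool_pos: [0.5061, -0.0301, 0.031]
tcp_rot: [0.999, 0.045, -0.0, 0.0]
force: [-1.0, 0.2, -0.2]
gripper_width: 0.446
t 14.5 plate x,y,z -0.03525464292972202 -0.0581634983850085 0.031030359201959325 yaw 5.129579363083811 tilt z [-0.001 -0.    -1.   ] F [-0.96  0.15 -0.24] jaw 0.445713406821485
tool shift [0.0078 0.     0.    ]
```

Push the last 7.7 mm slowly, then back off, lift clear and swing aside so both cameras can see.

```bash
python3 -m handwheel '[[[0.0012,0,0],[0,0,0],0.45],[[0.0012,0,0],[0,0,0],0.45],[[0.0012,0,0],[0,0,0],0.45],[[0.001,0,0],[0,0,0],0.45],[[0.001,0,0],[0,0,0],0.45],[[0.001,0,0],[0,0,0],0.45],[[0.001,0,0],[0,0,0],0.45],[[0,0,0],[0,0,0],0.45]]';python3 goto.py;python3 -m handwheel '[[[-0.01,0,0],[0,0,0],0.45],[[-0.025,0,0],[0,0,0],0.45],[[-0.015,0,-0.02],[0,0,0],0.45],[[0,0,-0.04],[0,0,0],0.45],[[0,0,-0.04],[0,0,0],0.45],[[0,0,-0.04],[0,0,0],0.45],[[0,-0.035,-0.015],[0,0,0],0.45],[[0,-0.04,0],[0,0,0],0.45]]';python3 -m handwheel '[[[0,-0.04,0],[0,0,0],0.45],[[0,-0.04,0],[0,0,0],0.45],[[0,-0.04,0],[0,0,0],0.45],[[0,-0.04,0],[0,0,0],0.45],[[0,-0.04,0],[0,0,0],0.45],[[0,-0.04,0],[0,0,0],0.45],[[0,0,0],[0,0,0],0.45],[[0,0,0],[0,0,0],0.45]]';python3 fine.py;python3 meas.py pics/s6.png
```

```text
time_s: 15.17
tool_pos: [0.5135, -0.0294, 0.0314]
tcp_rot: [0.999, 0.045, 0.0, 0.0]
force: [-0.0, 0.6, 0.2]
gripper_width: 0.45
t 15.17 plate x,y,z -0.02779670871899071 -0.05811656459968514 0.031353146685057925 yaw 5.145676269484198 tilt z [ 0. -0. -1.] F [-0.01  0.57  0.19] jaw 0.45030764900657844
time_s: 15.83
tool_pos: [0.4585, 0.0405, 0.1921]
tcp_rot: [0.999, 0.043, 0.004, -0.001]
force: [2.1, 0.8, 0.1]
gripper_width: 0.449
time_s: 16.5
tool_pos: [0.4346, 0.2814, 0.1856]
tcp_rot: [0.999, 0.046, -0.001, 0.001]
force: [1.1, -0.5, 0.7]
gripper_width: 0.453
top thick x at centre 0.0001 y 0.0615 angle -2.7 width 0.0313 len 0.0580
top thin x at centre -0.0008 y -0.0605 angle -2.8 width 0.0222 len 0.0580
-0.1 1.5 | -0.08 -8.9 | -0.06 -8.5 | -0.04 0.7 | -0.02 -0.2 | 0.0 0.2 | 0.02 0.3 | 0.04 -13.1 | 0.06 -12.7 | 0.08 0.0 | 0.1 -1.2 | 
side thick x at centre -0.0024 y 0.0625 angle -2.5 width 0.0328 len 0.0840
side thin x at centre -0.0197 y 0.0325 angle 19.2 width 0.0091 len 0.0160
-0.1 -2.2 | -0.08 0.0 | -0.06 0.0 | -0.04 0.0 | -0.02 0.0 | 0.0 -2.4 | 0.02 -2.2 | 0.04 0.0 | 0.06 14.5 | 0.08 0.0 | 0.1 0.0 | 
thin 171 centre plate [-0.0007 -0.0603] angle off line -4.1
thick 246 centre plate [-0.0003  0.0622] angle off line -1.9fine.py:15: RankWarning: Polyfit may be poorly conditioned
  f=np.polyfit(yy[ok],xc[ok],1);yc=(yy.min()+yy.max())/2+.0085
```

View pics/s6.png

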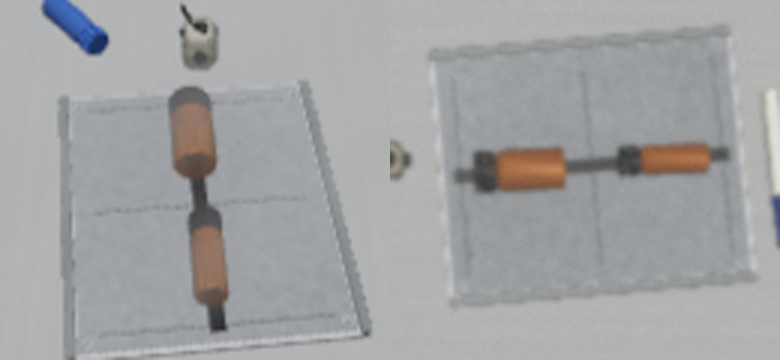

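Both vials lie on the line, centred to within about 1 mm, and nothing around them has been disturbed. The arm is clear, so I'll take a last side reading and hand in.

```bash
python3 -c '
from fine import *
edges("side",[("thin",(250,238,275,275),.019)])
s=bot.get_state();print(s["joint_vel"].round(3),s["tool_pos"],s["time_s"])
print(bot.hand_in())'
```

```text
side thin x at centre -0.0033 y -0.0565 angle -2.6 width 0.0229 len 0.0660
-0.1 -2.2 | -0.08 0.0 | -0.06 0.0 | -0.04 0.0 | -0.02 0.0 | 0.0 -2.4 | 0.02 -2.3 | 0.04 0.0 | 0.06 14.5 | 0.08 0.0 | 0.1 0.0 | 
[ 0.004  0.001  0.002  0.001  0.    -0.001] [0.43540372 0.27953923 0.18642467] 17.05
the job is handed in; nothing more can be done
None
```

I rolled the thick vial and then the thin one onto the dark line, pushing with half-open fingertips and never gripping or lifting. I handed in at 17 s with the arm still and clear of everything.

- **Position:** the thick vial's axis is within about 0.3 mm of the line. The thin vial's axis is about 1 mm short, on the near side. Both cameras agree on this when each is referred to its own image of the line.
- **Camera disagreement:** in absolute terms the two cameras differ by about 2.5 mm, roughly the stated calibration error.
- **Skew:** both vials keep about 2.7° of skew to the line, so their ends sit about 1.8 mm off. I tried to straighten the thick vial with one nudge, but it only rolled and kept its angle, so I left it.
- **Surroundings:** the counter, marker and nearby blue look-alike showed no visible movement in the final picture. The tape, flask and the other look-alikes were outside that picture, and I did not check them again. The tool force readings I saw stayed under about 3 N.

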